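# One chocolate from the lever dispenser

### The job

Stand the empty mug on the round cork spot under the chute of the wooden sweet dispenser, then swing the dispenser's sprung lever once all the way to its stop, pause a moment, and let it come fully home, so that exactly one chocolate rolls into the mug. Then stand the mug, with the chocolate in it, on the middle of the round coaster. Keep the mug upright throughout and leave the other things on the shelf where they are.

Things in the scene. Friction and masses are not known exactly. Their poses are not given: they have to be found in the camera images.
- mug: Small white ceramic mug, outside diameter 66 mm all the way up, 60 mm tall, wall 4 mm, 160 g, with a loop handle on its +y side that stands out about 30 mm. Origin: centre of its underside; z up. Best taken from above across its body, with the fingers on its -x and +x sides, clear of the handle.
- mug_spot (a point): Centre of the round cork spot (80 mm across) on the dispenser's base board, 8 mm above the shelf: the mug's underside centre belongs here, best with its handle away from the dispenser. The open chute (38 mm wide) ends 38 mm from this centre, 5 mm short of the rim of a mug standing here, its floor 12 mm and its side walls 25 to 30 mm above that rim. Other high parts begin 85 mm from this centre.
- dispenser: Fixed wooden sweet dispenser, base board 275 x 130 x 8 mm, 241 mm high: back block, horizontal covered disc (radius 66 mm, top 166 mm above the shelf), a clear tube of chocolates on it, a sloping chute in front. Origin: on the shelf under the disc's axis. Its -x axis points out along the chute to mug_spot, 153 mm away; the lever is on its +y side.
- lever (a joint): Angle of the sprung lever about the dispenser's vertical axis, rad: 0 = home, 1.0 = at its stop. It grows clockwise seen from above. A spring returns it (2 N at the grip when home, 6 N at the stop). At the stop a chocolate drops from the tube into the disc's pocket; the returning disc carries it to the chute.
- lever_grip (a point): On the axis of the lever's upright steel pin (diameter 18 mm), 170 mm from the lever's axis; the pin stands free from 154 to 207 mm above the shelf and this point lies 185 mm above it. At home it lies, seen in the dispenser's frame, at 100 degrees from its +x axis; at the stop at 43 degrees.
- lever_axis (a point): Point on the lever's vertical axis (the dispenser's axis), at the same height as lever_grip, 185 mm.
- coaster: Round cork coaster, diameter 94 mm, 6 mm thick, fixed on the shelf. Origin: centre of its underside.
- sweet_1_center (a point): Brown chocolate ball, diameter 22 mm, 10 g. The point is its centre. It is the lowest in the tube, the next to come out.
- sweet_2_center (a point): Brown chocolate ball, diameter 22 mm, 10 g. The point is its centre. Second in the tube.
- sweet_3_center (a point): Brown chocolate ball, diameter 22 mm, 10 g. The point is its centre. Third, on top.
- tube_foot (a point): Centre of the lower end of the dispenser's clear upright tube (37 mm square, its cap 241 mm above the shelf), 160 mm above the shelf.
- remote_low: Black remote control 190 x 48 x 18 mm, under another one. Bystander. Origin: centre of underside.
- remote_top: Black remote control 160 x 42 x 16 mm, lying on the other. Bystander.
- votive: Empty frosted glass votive holder, diameter 62 mm, 60 mm tall. Bystander. Origin: centre of underside.
- tin: Round plastic tin with a ribbed screw-top lid, diameter 89 mm, 52 mm tall. Bystander.
- book: Grey hardback book 135 x 200 x 25 mm lying flat. Bystander.
- pot: Terracotta pot, diameter 86 mm, 78 mm tall. Bystander.
There are look-alikes about, which are no part of the job. Several things look just like the mug: the one meant starts farthest to the robot's left. What is meant by the coaster is not grey, and is the smaller of those in its own colour.

How it is judged:
On the way, in this order (a step that is already met when the one before it is completed fails the run):
1. the mug stands upright on the cork spot under the chute (horizontal distance between mug and mug_spot below 0.025 m and z of mug in the frame of mug_spot below 0.004 m and angle between mug's own z axis and vertical below 0.08 rad), for 0.2 s.
2. the lever is at its stop (value of joint lever above 0.95 rad), for 0.1 s.
3. the lever is home again and the chocolate lies in the mug (value of joint lever below 0.08 rad and horizontal distance between sweet_1_center and mug below 0.024 m and z of sweet_1_center in the frame of mug between 0.005 and 0.04 m), for 0.2 s.
At the end, for the whole second after the job is handed in: The mug stands still and upright (within 0.08 rad) on the coaster, its centre within 20 mm of the coaster's; the lowest chocolate lies inside the mug and the other two are still in the dispenser's tube; the lever is home (below 0.08 rad) (all of step 3 and horizontal distance between mug and coaster below 0.02 m and z of mug in the frame of coaster between 0.003 and 0.009 m and angle between mug's own z axis and vertical below 0.08 rad and linear speed of mug below 0.02 m/s and horizontal distance between each of sweet_2_center, sweet_3_center and tube_foot below 0.012 m and height (world z) of each of sweet_2_center, sweet_3_center above 0.16 m); the robot touches nothing.
It fails at once if the mug is tipped by more than 0.5 rad (angle between mug's own z axis and vertical above 0.5 rad).
It fails at once if a bystander is moved by more than 30 mm (distance of any of remote_low, remote_top, votive, tin, book, pot from where it was at the start of the episode above 0.03 m).
It also fails if it takes over 72 s, if anything falls off the work surface, if the arm or the gripper's body presses on something with over 40 N, if the wrist force passes 120 N, or if a joint passes its speed limit or range.

### The arm

A 7-joint arm with a two-finger parallel gripper is mounted at the origin on the work surface. World frame = base frame: x ahead of the robot, y to its left, z up, the work surface at z = 0. Lengths are in m, angles in rad, forces in N, time in s.
With the tool pointing down it reaches from about 0.425 to 0.8 m from the base axis. Payload 8.3 kg.
Tool frame: the origin (TCP) lies between the finger pads; the fingertips stand 25 mm ahead of it and the grasp point (between the pads) lies 6 mm ahead of it; z points along the fingers, y is the line along which they close (so a half turn about z gives the same grasp; the last joint's range is limited). The gripper opens to 85 mm and grips with 20 to 120 N. Pads are 22 mm wide; open, the fingers measure 114 mm over their backs; the gripper's body (76 mm by 85 mm) begins 54 mm behind the grasp point. The pads swing forward as they close: fully open they stand 13 mm farther back than shut.
Start: joints at [1.178, 0.383, 0.016, 1.37, -0.006, 1.388, -0.046], TCP at [0.202, -0.591, 0.256] pointing down, gripper open.
Joint ranges: [-2.95, 2.95], [-0.25, 2.06], [-1.52, 1.56], [0.18, 2.33], [-1.44, 4.58], [0.02, 2.06], [-3.01, 3.01]. Speed limits (rad/s): [2.39, 2.39, 3.01, 3.01, 3.14, 3.14, 3.14].

### API

Orientations are given as a rotation vector (axis times angle).
In Python, from bench import manip gives the robot as it stands.
- The arm moves only by the tool send_rows, never from a script. Its argument "series" is a list that holds one entry, the list of rows, each a list of 7 numbers: the opening, from 0 (shut) to 1 (fully open), then the shift along the tool's x, y, z scaled (see below), then the turn, a rotation vector about the tool's x, y, z scaled (see below). In form: [[[claw, tx, ty, tz, wx, wy, wz], ...]]. A call has 1 to 10 rows; each row shifts and turns the commanded pose from where the row before left it, along the tool's axes as they then stand; what a row does not reach is not made up. The controller multiplies each number of a shift by 0.06 m and each number of a turn by 0.15 rad. A row lasts 1/8 s, in which the tool goes at most 62.5 mm and 10.7 degrees, less where a joint would pass 70% of its speed; a pose out of reach is approached as far as the arm can. A call with a number of a shift or a turn outside -1 to 1 is refused whole. A call with a gripper value outside its range is refused whole. The fingers move at their own pace and stop on an object; "squeeze" is the grip in N (left out, the last holds). Time passes only in rows, so rows that do not move let the fingers close. It gives the time, the measured TCP pose, the force, the opening and the grip force at its end, in the units of the state.
- manip.observe(): the state, without advancing time (a new reading comes with each control period).
- manip.read_camera(name): name is "side" or "top" or "wrist"; returns the picture (400x640x3 uint8, red, green, blue); there is no depth.
- manip.get_calibration(name): a dict with "fx", "fy", "cx", "cy" (pixels), "world_from_camera" (4x4, takes a point from camera to world coordinates); the wrist camera has in their place "mount" (4x4, takes a point from camera to tool coordinates, whose origin is the TCP and whose axes are the flange's). Camera axes: x right, y down, z forward; pixel columns grow to the right and rows downward; lengths in m; the calibration is good to about 2 mm. A picture is of the moment at which its call begins: read the wrist's pose just before it. get_calibration takes no time and is no camera call.
- manip.hand_in(): hands the job in; it is judged then, once.
The state is a dict: "clock": time; "q": joint angles; "joint_vel": joint speeds; "tau": joint torques, N m; "eef_pos": TCP position; "orientation": TCP orientation; "wrist_force": force on the tool from outside, world axes, zero at the start; "torque": the same for the moment, N m; "gripper_width": finger opening in m; "grasp_force": force on a finger pad.
Only numpy, scipy, OpenCV 4.12 (cv2) and the standard library are available. Lean on these libraries where they do the work, as an engineer would, in place of code of your own. Each camera call takes 0.05 s, during which the arm holds its last target. There are 200 camera calls.

## Working session

There is one attempt and no reset: what is moved stays moved. The work goes in short steps, Python scripts to look and compute and a tool call to move; the robot and the scene stay as the last step left them, time stands still between calls to the robot, and variables do not carry over. Pictures are saved under pics/ and viewed, at most 10 in all, crops included, and the job is handed in when it is done.

Besides the shell and the picture viewer there is one more tool, called after ">>>" as name(argument=value, ...), one argument or row to a line, values as JSON. send_rows: Moves the arm, as the interface text tells. Shifts and turns lie within -1 to 1; 1 stands for 0.06 m of shift or 0.15 rad of turn. Its arguments: {"type":"object","properties":{"series":{"type":"array","items":{"type":"array","items":{"type":"array","items":{"type":"number","minimum":-1,"maximum":1}}}},"squeeze":{"type":"number"}},"required":["series"]}

```bash
mkdir -p pics; ls; python3 - <<'E'
from bench import manip
import cv2,numpy as np
np.set_printoptions(precision=4,suppress=True)
s=manip.observe();print({k:np.round(v,4) for k,v in s.items()})
for n in("top","side","wrist"):
    cv2.imwrite(f"pics/{n}0.png",manip.read_camera(n)[:,:,::-1]);print(n,manip.get_calibration(n))
E
```

```text
pics
{'clock': np.float64(0.0), 'q': array([ 1.1781,  0.3843,  0.0163,  1.3712, -0.0063,  1.3882, -0.0465]), 'joint_vel': array([ 0.0001,  0.0015, -0.0002,  0.0004, -0.0006, -0.0006,  0.0009]), 'tau': array([  0.0007, -62.7604,   0.8448, -37.1824,   0.0165,   0.0141,
        -0.    ]), 'eef_pos': array([ 0.2023, -0.5908,  0.2552]), 'orientation': array([-3.097 , -0.5156,  0.0005]), 'wrist_force': array([0.4191, 0.4969, 0.1068]), 'torque': array([0.0198, 0.039 , 0.0024]), 'grasp_force': np.float64(0.0), 'gripper_width': np.float64(0.0855)}
top {'fx': 379.0434920981894, 'fy': 379.0434920981894, 'cx': 321.738708307529, 'cy': 208.70447646092305, 'world_from_camera': array([[-0.0071, -0.9984,  0.0552,  0.4774],
       [-0.9999,  0.0076,  0.0084, -0.0485],
       [-0.0088, -0.0552, -0.9984,  1.32  ],
       [ 0.    ,  0.    ,  0.    ,  1.    ]])}
side {'fx': 397.48232764918316, 'fy': 397.48232764918316, 'cx': 319.0570611473641, 'cy': 201.83729000698784, 'world_from_camera': array([[-0.7487, -0.3989,  0.5294, -0.1004],
       [-0.6628,  0.4402, -0.6057,  0.6956],
       [ 0.0086, -0.8044, -0.594 ,  0.8845],
       [ 0.    ,  0.    ,  0.    ,  1.    ]])}
wrist {'fx': 276.6536157660611, 'fy': 276.6536157660611, 'cx': 320.75377719799025, 'cy': 198.50378141327127, 'mount': array([[ 0.0011, -0.958 , -0.2867,  0.0737],
       [ 1.    ,  0.0013, -0.0003, -0.0002],
       [ 0.0007, -0.2867,  0.958 , -0.1186],
       [ 0.    ,  0.    ,  0.    ,  1.    ]])}
```

View pics/top0.png

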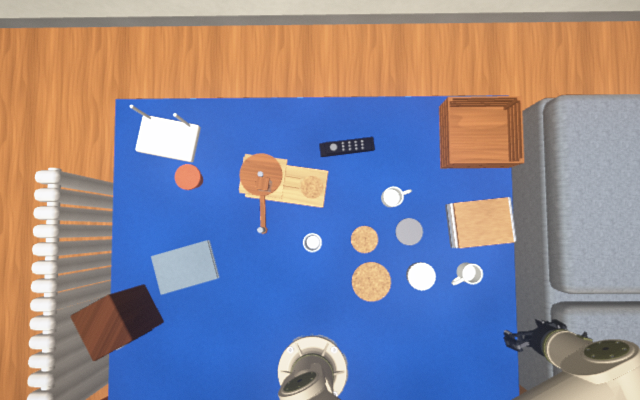

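View pics/side0.png

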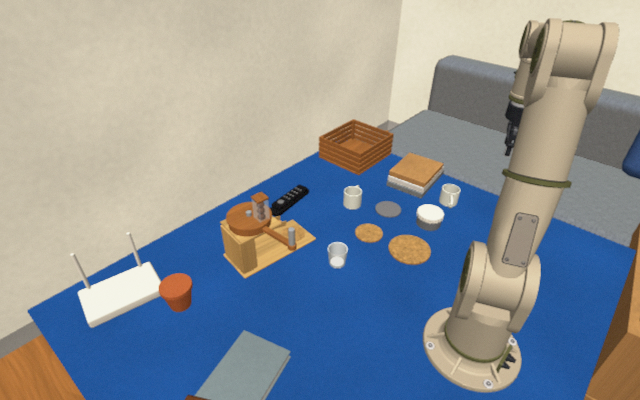

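The top view shows handled mugs at (393,197) and (468,273), with the handle-less votive at (312,242). The left mug is therefore the one at (393,197). The smaller cork coaster is at (365,239), the dispenser disc at (261,175), the lever pin at (261,230) and the cork spot at (313,187). I'll enlarge this area.

```bash
python3 - <<'E'
import cv2
im=cv2.imread("pics/top0.png")[145:265,230:430]
cv2.imwrite("pics/c1.png",cv2.resize(im,None,fx=4,fy=4,interpolation=cv2.INTER_CUBIC))
im=cv2.imread("pics/side0.png")[170:280,215:395]
cv2.imwrite("pics/c2.png",cv2.resize(im,None,fx=4.4,fy=4.4,interpolation=cv2.INTER_CUBIC))
E
```

```text
(no output)
```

View pics/c1.png

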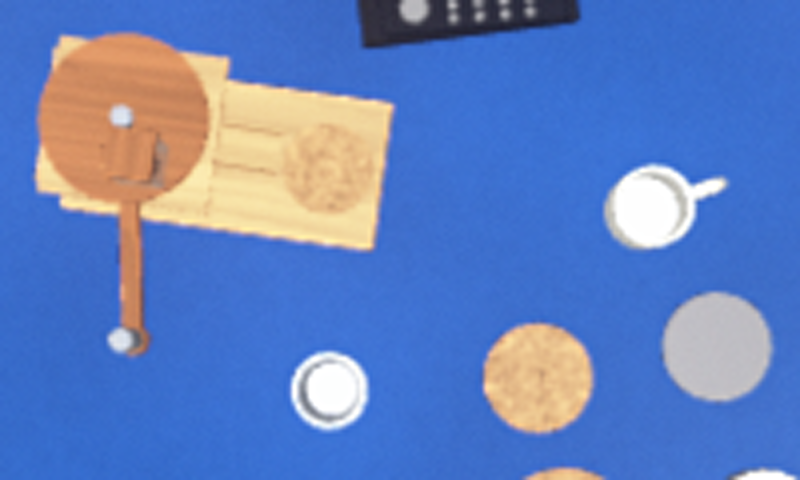

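View pics/c2.png

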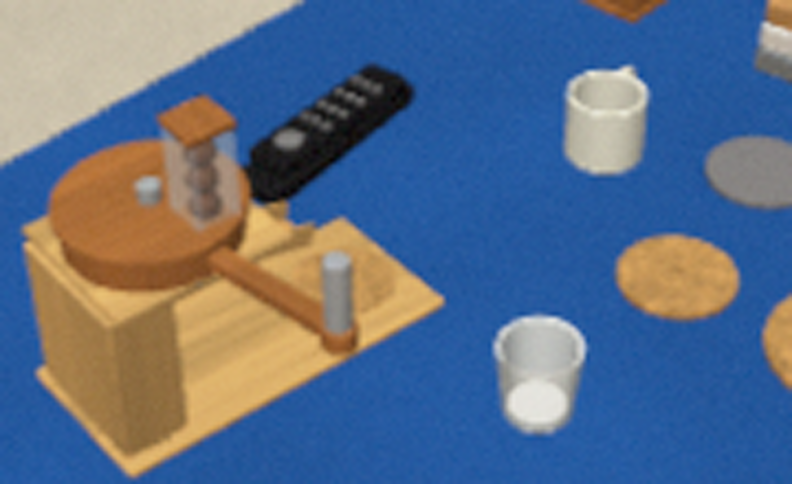

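In c1, measured as crop pixels at 4x: mug rim centre (652,206), handle tip (725,185), coaster (538,378), spot (328,168), disc (123,118), pin top (122,340), and board's front corners (392,102) and (372,249).

```bash
cat > h.py <<'E'
import numpy as np
from bench import manip
from scipy.spatial.transform import Rotation as R
np.set_printoptions(precision=4,suppress=True)
def ray(cal,W,u,v,z):
    d=W[:3,:3]@[(u-cal["cx"])/cal["fx"],(v-cal["cy"])/cal["fy"],1]
    return W[:3,3]+d*(z-W[2,3])/d[2]
def px(n,u,v,z):
    c=manip.get_calibration(n)
    if n=="wrist":
        s=manip.observe();T=np.eye(4);T[:3,:3]=R.from_rotvec(s["orientation"]).as_matrix();T[:3,3]=s["eef_pos"]
        return ray(c,T@c["mount"],u,v,z)
    return ray(c,c["world_from_camera"],u,v,z)
def proj(n,p):
    c=manip.get_calibration(n);W=c["world_from_camera"]
    q=W[:3,:3].T@(np.array(p)-W[:3,3]);return np.array([c["cx"]+c["fx"]*q[0]/q[2],c["cy"]+c["fy"]*q[1]/q[2]])
E
python3 - <<'E'
from h import *
P={}
for n,x,y,z in[("mug",652,206,.06),("handle",725,185,.04),("coaster",538,378,.006),("spot",328,168,.008),("disc",123,118,.166),("pin",122,340,.207),("cA",392,102,.008),("cB",372,249,.008),("votive",330,390,.06)]:
    P[n]=px("top",230+x/4-.4,145+y/4-.4,z);print(n,P[n])
for n,x,y,z in[("mug",607,88,.06),("coaster",678,277,.006),("pin",337,260,.207)]:
    print("side",n,px("side",215+x/4.4-.4,170+y/4.4-.4,z))
d=P["disc"]-P["spot"];print("disc-spot",np.hypot(*d[:2]),"ang",np.arctan2(d[1],d[0]))
e=P["cB"]-P["cA"];print("front edge",np.linalg.norm(e),"x dir",np.arctan2(e[1],e[0])+np.pi/2)
g=P["pin"]-P["disc"];print("pin r",np.hypot(*g[:2]),np.arctan2(g[1],g[0]))
h=P["handle"]-P["mug"];print("handle",np.arctan2(h[1],h[0]))
E
```

```text
mug [ 0.5874 -0.2741  0.06  ]
handle [ 0.6065 -0.3397  0.04  ]
coaster [ 0.4439 -0.1829  0.006 ]
spot [ 0.6273 -0.0027  0.008 ]
disc [0.6491 0.1489 0.166 ]
pin [0.4789 0.1423 0.207 ]
cA [ 0.6846 -0.0588  0.008 ]
cB [ 0.5564 -0.0404  0.008 ]
votive [ 0.4365 -0.0051  0.06  ]
side mug [ 0.5938 -0.2836  0.06  ]
side coaster [ 0.4429 -0.1821  0.006 ]
side pin [0.4791 0.1427 0.207 ]
disc-spot 0.15315622056283548 ang 1.4281060935805496
front edge 0.1295063090259288 x dir 4.570134901564298
pin r 0.17025947659982907 -3.102968501250984
handle -1.2875317357192761
```

Spacing and angles agree with the given sizes: disc to spot 153 mm, pin radius 170 mm, dispenser +x heading 1.428 rad. Next I move above the mug.

>>> send_rows(
  series=[
    [[1,0.78,-0.29,0,0,0,0],[1,0.78,-0.29,0,0,0,0],[1,0.78,-0.29,0,0,0,0],[1,0.78,-0.29,0,0,0,0],[1,0.78,-0.29,0,0,0,0],[1,0.78,-0.29,0,0,0,0],[1,0.78,-0.29,0,0,0,0],[1,0.78,-0.29,0,0,0,0],[1,0.78,-0.29,0,0,0,0],[1,0.78,-0.29,0,0,0,0]],
  ],
)

```text
clock: 1.4
eef_pos: [0.5898, -0.274, 0.256]
orientation: [-3.099, -0.515, 0.001]
wrist_force: [-0.2, -0.5, 0.3]
gripper_width: 0.0854
grasp_force: 0.0
```

>>> send_rows(
  series=[
    [[1,0,0,0,0,0,1],[1,0,0,0,0,0,1],[1,0,0,0,0,0,1],[1,0,0,0,0,0,1],[1,0,0,0,0,0,1],[1,0,0,0,0,0,1],[1,0,0,0,0,0,1],[1,0,0,0,0,0,1],[1,0,0,0,0,0,1],[1,0,0,0,0,0,1]],
  ],
)

```text
clock: 2.65
eef_pos: [0.5887, -0.275, 0.2558]
orientation: [2.615, -1.741, -0.001]
wrist_force: [0.1, 0.0, 1.3]
gripper_width: 0.0854
grasp_force: 0.0
```

>>> send_rows(
  series=[
    [[1,0,0,0,0,0,0.8],[1,0,0,0,0,0,0],[1,0,0,0,0,0,0]],
  ],
)

```text
clock: 3.02
eef_pos: [0.5888, -0.275, 0.2561]
orientation: [2.513, -1.885, -0.001]
wrist_force: [-0.0, -0.1, -0.2]
gripper_width: 0.0854
grasp_force: 0.0
```

```bash
cat >> h.py <<'E'
def goto(p,yaw):
    s=manip.observe();M=R.from_rotvec(s["orientation"]).as_matrix()
    y=np.arctan2(M[1,0],M[0,0])
    print("t",round(float(s["clock"]),2),"pos",s["eef_pos"],"yaw",round(y,4),"tilt",M[2,:2],"q1,7",s["q"][[0,6]],"F",s["wrist_force"],"w",s["gripper_width"],"gf",s["grasp_force"])
    print("tool delta units",M.T@(np.array(p)-s["eef_pos"])/.06,"wz units",((y-yaw+np.pi)%(2*np.pi)-np.pi)/.15)
E
python3 - <<'E'
from h import *
import cv2
goto([.5874,-.2741,.054],-1.2875)
im=manip.read_camera("wrist");cv2.imwrite("pics/w1.png",im[:,:,::-1])
E
```

```text
t 3.02 pos [ 0.5888 -0.275   0.2561] yaw -1.2874 tilt [-0.0003  0.0003] q1,7 [ 0.3454 -2.4521] F [-0.028  -0.0812 -0.2459] w 0.08536342912578311 gf 0.0
tool delta units [-0.0203  0.0169  3.3684] wz units 0.00047261013183567496
```

View pics/w1.png

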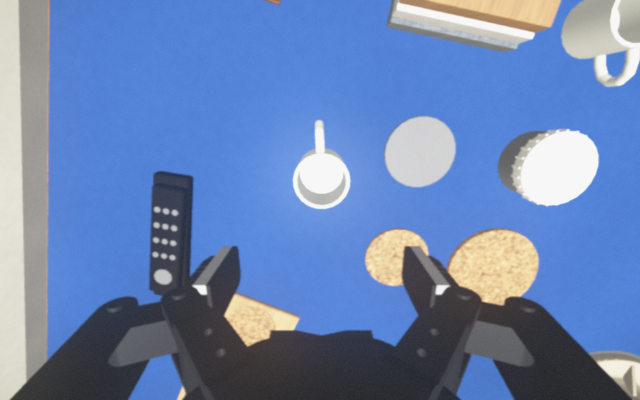

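The wrist view shows the mug rim centred at about (321,180), with its handle pointing straight up to (319,122), so it lines up with the tool. The coaster is at (396,257).

```bash
python3 - <<'E'
from h import *
print(px("wrist",321.5,180,.06),px("wrist",319.5,124,.035),"edges",px("wrist",293,180,.06),px("wrist",350,180,.06))
print("coaster",px("wrist",396.5,257,.006), "spot?",px("wrist",262,318,.008))
m=px("wrist",321.5,180,.06);goto([m[0],m[1],.054],-1.2875)
E
```

```text
[ 0.5887 -0.2758  0.06  ] [ 0.6084 -0.3349  0.035 ] edges [ 0.6205 -0.2665  0.06  ] [ 0.5568 -0.2851  0.06  ]
coaster [ 0.4452 -0.1828  0.006 ] spot? [ 0.6129 -0.0221  0.008 ]
t 3.08 pos [ 0.5888 -0.275   0.2561] yaw -1.2879 tilt [-0.0003  0.0002] q1,7 [ 0.3455 -2.4525] F [ 0.1861 -0.0333  0.2862] w 0.08520657715028457 gf 0.0
tool delta units [0.0132 0.0045 3.3689] wz units -0.0024925552739289243
```

The tool is centred over the mug. I'll descend, grip, and lift a little.

>>> send_rows(
  series=[
    [[1,0,0,0.75,0,0,0],[1,0,0,0.75,0,0,0],[1,0,0,0.75,0,0,0],[1,0,0,0.5,0,0,0],[1,0,0,0.4,0,0,0],[1,0,0,0.22,0,0,0],[1,0,0,0,0,0,0]],
  ],
  squeeze=30,
)

```text
clock: 3.95
eef_pos: [0.5884, -0.2749, 0.0534]
orientation: [2.511, -1.888, -0.002]
wrist_force: [-0.8, 0.6, -0.2]
gripper_width: 0.0858
grasp_force: 0.0
```

>>> send_rows(
  series=[
    [[0,0,0,0,0,0,0],[0,0,0,0,0,0,0],[0,0,0,0,0,0,0],[0,0,0,0,0,0,0],[0,0,0,0,0,0,0],[0,0,0,-0.1,0,0,0],[0,0,0,-0.3,0,0,0],[0,0,0,-0.3,0,0,0],[0,0,0,-0.3,0,0,0],[0,0,0,0,0,0,0]],
  ],
  squeeze=30,
)

```text
clock: 5.2
eef_pos: [0.5901, -0.2757, 0.1169]
orientation: [-2.509, 1.888, -0.007]
wrist_force: [0.3, -0.5, -2.3]
gripper_width: 0.0641
grasp_force: 33.6
```

```bash
python3 - <<'E'
from h import *
import cv2
u=np.array([np.cos(1.428),np.sin(1.428)])
d=np.array([.6491,.1489]);print("spot est",d-.153*u)
sp=(d-.153*u+np.array([.6273,-.0027]))/2-.003*u;print(sp)
goto([sp[0],sp[1],.062],-1.2875)
a=manip.read_camera("wrist")[60:360,120:520];b=manip.read_camera("side")[120:270,200:400]
cv2.imwrite("pics/g1.png",np.hstack([a,cv2.resize(b,(400,300))])[:,:,::-1])
E
```

```text
spot est [ 0.6273 -0.0025]
[ 0.6269 -0.0056]
t 5.2 pos [ 0.5901 -0.2757  0.1169] yaw -1.2902 tilt [ 0.0027 -0.0035] q1,7 [ 0.3504 -2.452 ] F [ 0.3062 -0.4583 -2.3184] w 0.06413091630679317 gf 33.563828224018835
tool delta units [-4.1579 -1.8318  0.9096] wz units -0.017965177963938928
```

View pics/g1.png

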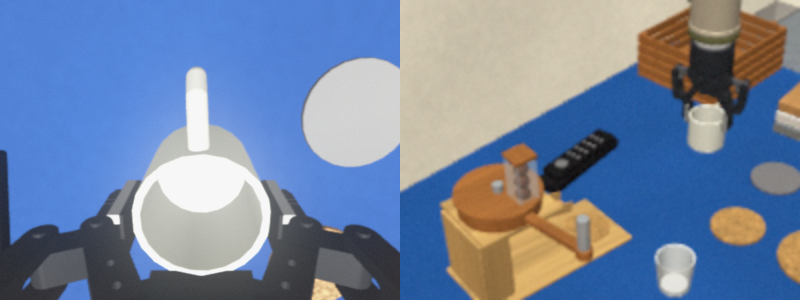

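The mug is held upright. I'll carry it over the cork spot.

>>> send_rows(
  series=[
    [[0,-0.2,-0.1,0,0,0,0],[0,-0.5,-0.2,0,0,0,0],[0,-0.6,-0.26,0,0,0,0],[0,-0.6,-0.26,0,0,0,0],[0,-0.6,-0.26,0,0,0,0],[0,-0.6,-0.26,0,0,0,0],[0,-0.5,-0.24,0,0,0,0],[0,-0.36,-0.15,0,0,0,0],[0,-0.2,-0.1,0,0,0,0],[0,0,0,0,0,0,0]],
  ],
)

```text
clock: 6.55
eef_pos: [0.625, -0.0033, 0.1136]
orientation: [2.512, -1.886, -0.001]
wrist_force: [-1.1, 0.0, -0.0]
gripper_width: 0.064
grasp_force: 33.5
```

```bash
python3 - <<'E'
from h import *
goto([.6269,-.0056,.062],-1.2875)
E
```

```text
t 6.55 pos [ 0.625  -0.0033  0.1136] yaw -1.288 tilt [-0.0007  0.0006] q1,7 [-0.0274 -2.9131] F [-1.127   0.0113 -0.0288] w 0.06400661594369496 gf 33.5066544368874
tool delta units [ 0.0457 -0.02    0.8607] wz units -0.0032354763834222906
```

>>> send_rows(
  series=[
    [[0,0.04,-0.02,0.2,0,0,0],[0,0,0,0.25,0,0,0],[0,0,0,0.2,0,0,0],[0,0,0,0.12,0,0,0],[0,0,0,0.08,0,0,0],[0,0,0,0,0,0,0]],
  ],
)

```text
clock: 7.3
eef_pos: [0.6272, -0.0068, 0.0639]
orientation: [-2.51, 1.889, -0.001]
wrist_force: [-3.0, -0.9, 4.4]
gripper_width: 0.0639
grasp_force: 34.1
```

```bash
python3 - <<'E'
from h import *
goto([.6269,-.0056,.062],-1.2875)
E
```

```text
t 7.3 pos [ 0.6272 -0.0068  0.0639] yaw -1.2901 tilt [ 0.0001 -0.0006] q1,7 [-0.0228 -2.9111] F [-3.0471 -0.8668  4.3985] w 0.06387682728175707 gf 34.051088319861265
tool delta units [-0.0206 -0.0004  0.031 ] wz units -0.01728746791707536
```

>>> send_rows(
  series=[
    [[0,0,0,0.03,0,0,0],[1,0,0,0,0,0,0],[1,0,0,0,0,0,0],[1,0,0,0,0,0,0],[1,0,0,-0.3,0,0,0],[1,0,0,-0.6,0,0,0],[1,0,0,-0.8,0,0,0],[1,0,0,-0.8,0,0,0],[1,0,0,-0.8,0,0,0],[1,0,0,0,0,0,0]],
  ],
)

```text
clock: 8.55
eef_pos: [0.6291, -0.0068, 0.2661]
orientation: [-2.505, 1.885, -0.013]
wrist_force: [0.5, 0.3, -0.4]
gripper_width: 0.0851
grasp_force: 0.0
```

```bash
python3 - <<'E'
from h import *
import cv2
goto([.38,.142,.28],3.17)
t=manip.read_camera("top")[145:265,230:390];s=manip.read_camera("side")[170:280,215:355]
cv2.imwrite("pics/p1.png",np.hstack([cv2.resize(t,(400,300),interpolation=2),cv2.resize(s,(382,300),interpolation=2)])[:,:,::-1])
E
```

```text
t 8.55 pos [ 0.6291 -0.0068  0.2661] yaw -1.2903 tilt [ 0.0025 -0.01  ] q1,7 [-0.0276 -2.9055] F [ 0.5153  0.2597 -0.3774] w 0.08514938475446883 gf 0.0
tool delta units [-3.5318  3.3008 -0.2735] wz units 12.152884879128022
```

View pics/p1.png

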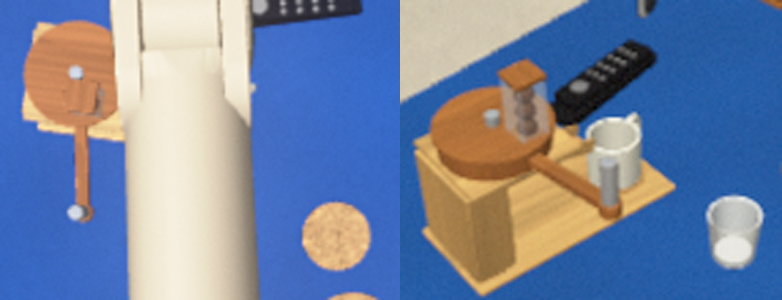

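The mug stands on the spot under the chute. Now to the lever pin, with tool yaw of about 0.03.

>>> send_rows(
  series=[
    [[1,-0.2,0.1,-0.2,0,0,0],[1,-0.44,0.25,-0.1,0,0,0],[1,-0.44,0.25,-0.05,0,0,0],[1,-0.5,0.28,0,0,0,0],[1,-0.5,0.28,0,0,0,0],[1,-0.5,0.28,0,0,0,0],[1,-0.3,0.18,0,0,0,0],[1,-0.2,0.1,0,0,0,0],[1,0,0,0,0,0,0]],
  ],
)

```text
clock: 9.78
eef_pos: [0.5004, 0.1212, 0.278]
orientation: [2.509, -1.875, 0.002]
wrist_force: [0.6, 0.5, -0.6]
gripper_width: 0.0854
grasp_force: 0.0
```

>>> send_rows(
  series=[
    [[1,0,0,0,0,0,-0.9],[1,0,0,0,0,0,-1],[1,0,0,0,0,0,-1],[1,0,0,0,0,0,-1],[1,0,0,0,0,0,-1],[1,0,0,0,0,0,-1],[1,0,0,0,0,0,-1],[1,0,0,0,0,0,-1],[1,0,0,0,0,0,-0.9],[1,0,0,0,0,0,0]],
  ],
)

```text
clock: 11.02
eef_pos: [0.502, 0.1174, 0.2784]
orientation: [3.133, 0.045, -0.005]
wrist_force: [-0.3, -0.6, -0.5]
gripper_width: 0.0856
grasp_force: 0.0
```

```bash
python3 - <<'E'
from h import *
import cv2
goto([.479,.1423,.194],.03)
a=manip.read_camera("wrist")
t=manip.read_camera("top")[145:265,230:390]
cv2.imwrite("pics/p2.png",np.hstack([cv2.resize(t,(400,300),interpolation=2),cv2.resize(a[50:350,120:520],(400,300))])[:,:,::-1])
E
```

```text
t 11.03 pos [0.502  0.1174 0.2784] yaw 0.0289 tilt [-0.0036  0.0083] q1,7 [-0.9716 -1.73  ] F [-0.2829 -0.6164 -0.5312] w 0.08561323280931478 gf 0.0
tool delta units [-0.3663 -0.4373  1.4052] wz units -0.007111612571094976
```

View pics/p2.png

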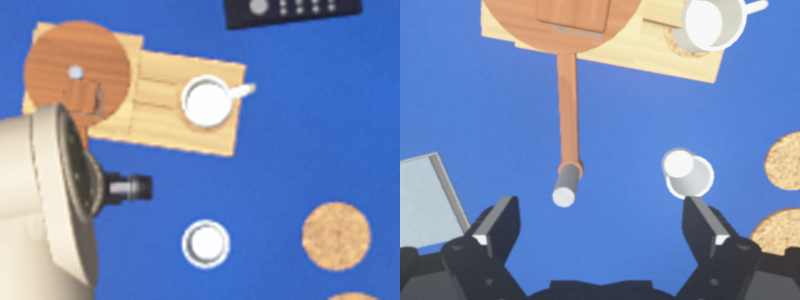

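```bash
python3 - <<'E'
from h import *
print("mug",px("top",230+207/2.5-.4,145+102/2.5-.4,.068))
print("pin top wrist",px("wrist",120+(564-400),50+198,.207))
print(manip.observe()["q"])
E
```

```text
mug [ 0.6244 -0.0075  0.068 ]
pin top wrist [0.4785 0.1447 0.207 ]
[-0.9736  0.1602  0.7709  1.6537 -0.1056  1.3785 -1.7322]
```

>>> send_rows(
  series=[
    [[1,-0.19,-0.22,0,0,0,0],[1,-0.18,-0.22,0,0,0,0],[1,0,0,0,0,0,0],[1,0,0,0.4,0,0,0],[1,0,0,0.5,0,0,0],[1,0,0,0.4,0,0,0],[1,0,0,0.1,0,0,0],[1,0,0,0,0,0,0]],
  ],
  squeeze=20,
)

```text
clock: 12.12
eef_pos: [0.4791, 0.1428, 0.1946]
orientation: [3.132, 0.047, -0.005]
wrist_force: [-0.3, 0.6, 0.3]
gripper_width: 0.0855
grasp_force: 0.0
```

```bash
python3 - <<'E'
from h import *
goto([.479,.1435,.194],.03)
print(manip.observe()["q"])
E
```

```text
t 12.12 pos [0.4791 0.1428 0.1946] yaw 0.03 tilt [-0.0031  0.009 ] q1,7 [-1.0138 -1.7738] F [-0.2595  0.6255  0.3047] w 0.0855036724973617 gf 0.0
tool delta units [-0.0007 -0.0117  0.0106] wz units 0.0001132805164516526
[-1.0138  0.185   0.7421  1.8198 -0.1256  1.1927 -1.7738]
```

>>> send_rows(
  series=[
    [[0,0,0,0,0,0,0],[0,0,0,0,0,0,0],[0,0,0,0,0,0,0],[0,0,0,0,0,0,0],[0,0,0,0,0,0,0],[0,0,0,0,0,0,0]],
  ],
  squeeze=20,
)

```text
clock: 12.88
eef_pos: [0.4787, 0.1441, 0.1947]
orientation: [3.134, 0.05, -0.004]
wrist_force: [-0.8, 3.5, 5.4]
gripper_width: 0.0178
grasp_force: 20.6
```

```bash
python3 - <<'E'
from h import *
goto([.479,.1435,.194],.03)
E
```

```text
t 12.88 pos [0.4787 0.1441 0.1947] yaw 0.0321 tilt [-0.0028  0.0074] q1,7 [-1.015  -1.7735] F [-0.8007  3.5482  5.3827] w 0.01778967041585766 gf 20.635592937469482
tool delta units [0.0045 0.0104 0.0114] wz units 0.013883712338132645
```

The pin is gripped at 17.8 mm width. Now I'll swing it along the arc.

>>> send_rows(
  series=[
    [[0,0.01,-0.14,0,0,0,0.33],[0,0.01,-0.21,0,0,0,0.5],[0,0.01,-0.28,0,0,0,0.67],[0,0.01,-0.28,0,0,0,0.67],[0,0.01,-0.28,0,0,0,0.67],[0,0.01,-0.28,0,0,0,0.67],[0,0.01,-0.28,0,0,0,0.67],[0,0.01,-0.28,0,0,0,0.67]],
  ],
)

```text
clock: 13.88
eef_pos: [0.5168, 0.2572, 0.1945]
orientation: [2.944, -1.073, -0.0]
wrist_force: [-5.9, -2.1, 15.0]
gripper_width: 0.0174
grasp_force: 21.8
```

```bash
cat >> h.py <<'E'
def lev():
    p=manip.observe()["eef_pos"][:2]-np.array([.6491,.1489]);a=np.arctan2(p[1],p[0])%(2*np.pi)
    print("lever~",3.173-a,"r",np.hypot(*p))
E
python3 - <<'E'
from h import *
goto([.552,.2885,.194],-.96);lev();print(manip.observe()["q"])
E
```

```text
t 13.88 pos [0.5168 0.2572 0.1945] yaw -0.6989 tilt [0.0026 0.008 ] q1,7 [-1.1243 -2.551 ] F [-5.8506 -2.1395 14.9685] w 0.017400943922435855 gf 21.81659460067749
tool delta units [ 0.113  -0.7772  0.0029] wz units 1.7407032722135323
lever~ 0.7172492481296895 r 0.17094327847049767
[-1.1243  0.3985  0.7898  1.6195 -0.2879  1.2526 -2.551 ]
```

>>> send_rows(
  series=[
    [[0,0.01,-0.25,0,0,0,0.5],[0,0.01,-0.24,0,0,0,0.5],[0,0.01,-0.18,0,0,0,0.3],[0,0.01,-0.14,0,0,0,0.2],[0,0,0,0,0,0,0]],
  ],
)

```text
clock: 14.5
eef_pos: [0.5526, 0.29, 0.1943]
orientation: [2.807, -1.392, 0.001]
wrist_force: [-8.0, 1.2, 15.2]
gripper_width: 0.0173
grasp_force: 21.7
```

```bash
python3 - <<'E'
from h import *
goto([.552,.2885,.194],-.96);lev();print(manip.observe()["q"])
E
```

```text
t 14.5 pos [0.5526 0.29   0.1943] yaw -0.9207 tilt [0.0042 0.007 ] q1,7 [-1.0977 -2.7474] F [-8.0109  1.1594 15.2427] w 0.01726862289887925 gf 21.6824072599411
tool delta units [0.013  0.0234 0.006 ] wz units 0.2617964249001167
lever~ 1.002486518469278 r 0.1708919067595627
[-1.0977  0.5189  0.8072  1.4858 -0.3742  1.3044 -2.7474]
```

>>> send_rows(
  series=[
    [[0,0,-0.04,0,0,0,0],[0,0,0,0,0,0,0],[0,0,0,0,0,0,0],[0,0,0,0,0,0,0],[0,0,0,0,0,0,0]],
  ],
)

```text
clock: 15.12
eef_pos: [0.5534, 0.2905, 0.1943]
orientation: [2.806, -1.392, -0.002]
wrist_force: [-13.3, -2.2, 16.4]
gripper_width: 0.0172
grasp_force: 22.5
```

```bash
python3 - <<'E'
from h import *
goto([.552,.2885,.194],-.96);lev()
import cv2
s=manip.read_camera("side")[160:280,205:355]
cv2.imwrite("pics/l1.png",cv2.resize(s,(750,600),interpolation=2)[:,:,::-1])
E
```

```text
t 15.12 pos [0.5534 0.2905 0.1943] yaw -0.9209 tilt [0.0032 0.0092] q1,7 [-1.0946 -2.7468] F [-13.343   -2.2327  16.4218] w 0.01723528607899818 gf 22.467839419841766
tool delta units [0.0125 0.0388 0.0049] wz units 0.2608735859666922
lever~ 1.0078915183282477 r 0.17091302077624232
```

View pics/l1.png

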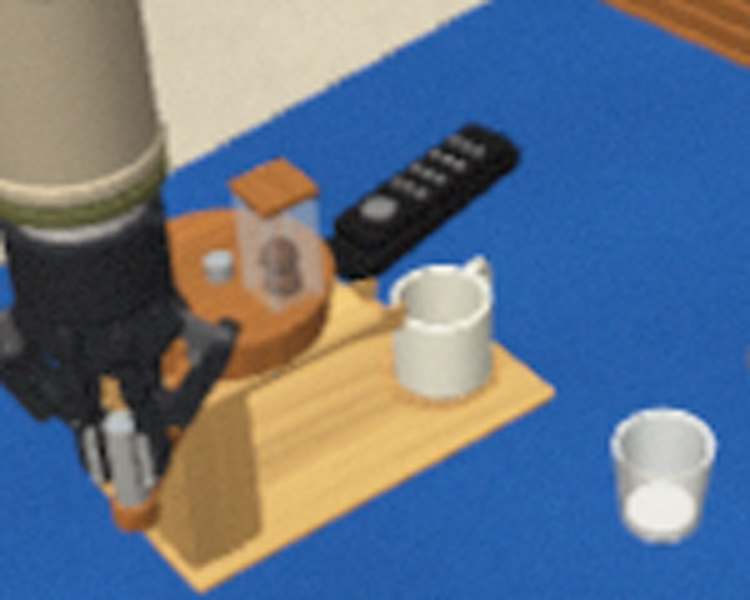

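The lever is at its stop (force rose to about 13 N) and only two balls remain in the tube, so the lowest has dropped into the pocket. Swinging it back.

>>> send_rows(
  series=[
    [[0,0,0.16,0,0,0,-0.3],[0,0.01,0.21,0,0,0,-0.45],[0,0.01,0.28,0,0,0,-0.67],[0,0.01,0.28,0,0,0,-0.67],[0,0.01,0.28,0,0,0,-0.67],[0,0.01,0.28,0,0,0,-0.67],[0,0.01,0.28,0,0,0,-0.67],[0,0.01,0.28,0,0,0,-0.67],[0,0.01,0.28,0,0,0,-0.67]],
  ],
)

```text
clock: 16.3
eef_pos: [0.4813, 0.1746, 0.1941]
orientation: [3.13, -0.155, -0.017]
wrist_force: [-21.2, 1.3, 18.4]
gripper_width: 0.0172
grasp_force: 22.0
```

```bash
python3 - <<'E'
from h import *
goto([.479,.1437,.1945],.03);lev()
E
```

```text
t 16.3 pos [0.4813 0.1746 0.1941] yaw -0.0989 tilt [-0.0102  0.0082] q1,7 [-1.0407 -1.9354] F [-21.1555   1.2717  18.3521] w 0.0172236268069969 gf 21.979768574237823
tool delta units [ 0.0125  0.5171 -0.0025] wz units -0.8592819914612448
lever~ 0.1836756883582753 r 0.16975412042969681
```

>>> send_rows(
  series=[
    [[0,-0.01,0.25,0,0,0,-0.45],[0,-0.01,0.17,0,0,0,-0.4],[0,0,0.1,0,0,0,0],[0,0,0,0,0,0,0]],
  ],
)

```text
clock: 16.8
eef_pos: [0.4797, 0.144, 0.194]
orientation: [3.135, 0.038, -0.013]
wrist_force: [-13.0, 5.7, 10.9]
gripper_width: 0.0175
grasp_force: 21.0
```

```bash
python3 - <<'E'
from h import *
goto([.479,.1437,.1945],.03);lev()
E
```

```text
t 16.8 pos [0.4797 0.144  0.194 ] yaw 0.0244 tilt [-0.0083  0.0065] q1,7 [-1.0007 -1.7754] F [-12.9769   5.7467  10.9322] w 0.017500010095686764 gf 20.985210835933685
tool delta units [-0.0119  0.0049 -0.0076] wz units -0.03733201244133788
lever~ 0.0025208897008233144 r 0.16946609625235867
```

The lever is home. I'll open, rise and check the chocolate.

>>> send_rows(
  series=[
    [[1,0,0,0,0,0,0],[1,0,0,0,0,0,0],[1,0,0,0,0,0,0],[1,0,0,0,0,0,0],[1,0,0,-0.3,0,0,0],[1,0,0,-0.5,0,0,0],[1,0,0,-0.6,0,0,0],[1,0,0,-0.2,0,0,0],[1,0,0,0,0,0,0]],
  ],
)

```text
clock: 17.92
eef_pos: [0.4828, 0.1434, 0.2905]
orientation: [3.133, 0.035, -0.003]
wrist_force: [1.0, 0.5, -0.1]
gripper_width: 0.0853
grasp_force: 0.0
```

```bash
python3 - <<'E'
from h import *
import cv2
goto([.6255,-.0070,.29],-1.2875);print(manip.observe()["q"])
t=manip.read_camera("top")[145:265,230:390];s=manip.read_camera("side")[170:280,215:355]
cv2.imwrite("pics/r1.png",np.hstack([cv2.resize(t,(400,300),interpolation=2),cv2.resize(s,(382,300),interpolation=2)])[:,:,::-1])
E
```

```text
t 17.93 pos [0.4828 0.1434 0.2905] yaw 0.0224 tilt [-0.0022  0.0081] q1,7 [-1.0284 -1.8256] F [ 0.9539  0.4977 -0.1193] w 0.08525848080526853 gf 0.0
tool delta units [2.322  2.5595 0.0243] wz units 8.732427680182901
[-1.0284  0.1154  0.742   1.6617 -0.0718  1.3994 -1.8256]
```

View pics/r1.png

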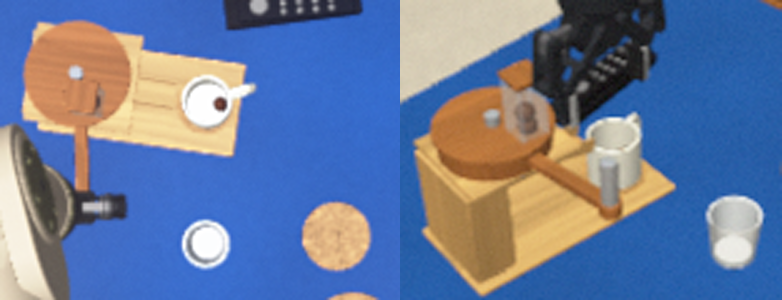

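The chocolate is in the mug, two remain in the tube, and the lever is home. Returning above the mug.

>>> send_rows(
  series=[
    [[1,0.15,0.2,0,0,0,0],[1,0.35,0.4,0,0,0,0],[1,0.4,0.45,0,0,0,0],[1,0.4,0.45,0,0,0,0],[1,0.4,0.45,0,0,0,0],[1,0.35,0.4,0,0,0,0],[1,0.25,0.2,0,0,0,0],[1,0,0,0,0,0,0]],
  ],
)

```text
clock: 19.02
eef_pos: [0.6238, -0.008, 0.2892]
orientation: [3.131, 0.031, -0.009]
wrist_force: [-0.2, 0.2, 0.2]
gripper_width: 0.0853
grasp_force: 0.0
```

>>> send_rows(
  series=[
    [[1,0,0,0,0,0,0.9],[1,0,0,0,0,0,1],[1,0,0,0,0,0,1],[1,0,0,0,0,0,1],[1,0,0,0,0,0,1],[1,0,0,0,0,0,1],[1,0,0,0,0,0,1],[1,0,0,0,0,0,1],[1,0,0,0,0,0,0.8],[1,0,0,0,0,0,0]],
  ],
)

```text
clock: 20.27
eef_pos: [0.6233, -0.0054, 0.2904]
orientation: [2.511, -1.872, 0.002]
wrist_force: [-0.0, -0.6, 0.3]
gripper_width: 0.0854
grasp_force: 0.0
```

```bash
python3 - <<'E'
from h import *
goto([.6265,-.0070,.0635],-1.289);print(manip.observe()["q"])
E
```

```text
t 20.27 pos [ 0.6233 -0.0054  0.2904] yaw -1.281 tilt [0.0068 0.0065] q1,7 [-0.7417 -2.5444] F [-0.0168 -0.5838  0.2983] w 0.08536492573557725 gf 0.0
tool delta units [ 0.0147 -0.0691  3.781 ] wz units 0.0530407213557164
[-0.7417  0.5544  1.0948  1.3453 -0.4782  1.5273 -2.5444]
```

```bash
python3 - <<'E'
from h import *
D=[(.2023,-.5908,.2552,1.3712),(.502,.1174,.2784,1.6537),(.4791,.1428,.1946,1.8198),(.5168,.2572,.1945,1.6195),(.5526,.29,.1943,1.4858),(.4828,.1434,.2905,1.6617),(.6233,-.0054,.2904,1.3453)]
D=np.array(D);A=np.c_[D[:,2],np.ones(len(D)),np.cos(D[:,3])]
c,*_=np.linalg.lstsq(A,(D[:,:3]**2).sum(1),rcond=None)
d=-c[0]/2;S=c[1]+d*d;B=c[2];print("d",d,"a+b",np.sqrt(S+B),"a-b",np.sqrt(abs(S-B)))
for h in(.25,.3,.35,.4):print(h,proj("side",[0,0,h]))
E
```

```text
d 0.07426853835626872 a+b 0.9143616316202047 a-b 0.11254601758033309
0.25 [496.6918 278.4969]
0.3 [503.3192 261.8096]
0.35 [510.4437 243.8708]
0.4 [518.1234 224.5342]
```

The wrist stays at about 0.42 m, well above the tube. I'll descend and grip the mug.

>>> send_rows(
  series=[
    [[1,0.01,-0.07,0,0.04,-0.045,0.05],[1,0,0,0.4,0,0,0],[1,0,0,0.7,0,0,0],[1,0,0,0.8,0,0,0],[1,0,0,0.6,0,0,0],[1,0,0,0.3,0,0,0],[1,0,0,0,0,0,0]],
  ],
)

```text
clock: 21.15
eef_pos: [0.6279, -0.0059, 0.1226]
orientation: [2.51, -1.888, -0.0]
wrist_force: [0.0, 0.4, -0.1]
gripper_width: 0.0851
grasp_force: 0.0
```

```bash
python3 - <<'E'
from h import *
goto([.6265,-.0070,.0635],-1.289);print(manip.observe()["q"])
E
```

```text
t 21.15 pos [ 0.6279 -0.0059  0.1226] yaw -1.2895 tilt [0.0003 0.0007] q1,7 [-0.7085 -2.4654] F [ 0.0424  0.3899 -0.1175] w 0.08511281380485489 gf 0.0
tool delta units [0.0112 0.0267 0.9843] wz units -0.003204501844680981
[-0.7085  0.6809  0.9977  1.5668 -0.5961  1.2261 -2.4654]
```

>>> send_rows(
  series=[
    [[1,0.01,0.02,0.3,0,0,0],[1,0,0,0.3,0,0,0],[1,0,0,0.25,0,0,0],[1,0,0,0.12,0,0,0],[1,0,0,0,0,0,0]],
  ],
)

```text
clock: 21.78
eef_pos: [0.627, -0.007, 0.0644]
orientation: [2.51, -1.889, 0.001]
wrist_force: [-0.8, -0.1, -0.3]
gripper_width: 0.0858
grasp_force: 0.0
```

```bash
python3 - <<'E'
from h import *
goto([.6265,-.0070,.0635],-1.289);print(manip.observe()["q"])
E
```

```text
t 21.77 pos [ 0.627  -0.007   0.0644] yaw -1.2902 tilt [0.0007 0.0003] q1,7 [-0.6819 -2.429 ] F [-0.7765 -0.0923 -0.309 ] w 0.08578884686082877 gf 0.0
tool delta units [-0.0016  0.0084  0.0145] wz units -0.008005926176227382
[-0.6819  0.7397  0.9484  1.6176 -0.6499  1.1293 -2.429 ]
```

>>> send_rows(
  series=[
    [[0,0,0,0,0,0,0],[0,0,0,0,0,0,0],[0,0,0,0,0,0,0],[0,0,0,0,0,0,0],[0,0,0,0,0,0,0],[0,0,0,0,0,0,0]],
  ],
  squeeze=30,
)

```text
clock: 22.52
eef_pos: [0.6278, -0.0071, 0.0658]
orientation: [-2.51, 1.888, -0.003]
wrist_force: [-0.9, 0.6, 7.1]
gripper_width: 0.0639
grasp_force: 34.0
```

>>> send_rows(
  series=[
    [[0,0,0,-0.1,0,0,0],[0,0,0,-0.25,0,0,0],[0,0,0,-0.3,0,0,0],[0,0,0,-0.3,0,0,0],[0,0,0,-0.25,0,0,0],[0,0,0,0,0,0,0]],
  ],
)

```text
clock: 23.28
eef_pos: [0.628, -0.007, 0.1387]
orientation: [-2.509, 1.888, -0.005]
wrist_force: [0.1, -0.1, -1.1]
gripper_width: 0.0638
grasp_force: 33.6
```

```bash
python3 - <<'E'
from h import *
goto([.4445,-.1828,.0603],-1.289);print(manip.observe()["q"])
E
```

```text
t 23.27 pos [ 0.628  -0.007   0.1387] yaw -1.29 tilt [ 0.0013 -0.0033] q1,7 [-0.7151 -2.4725] F [ 0.0897 -0.111  -1.0621] w 0.06377797212499639 gf 33.57680071145296
tool delta units [1.9657 3.7554 1.2964] wz units -0.006874186763005478
[-0.7151  0.6635  1.0115  1.5544 -0.5832  1.2482 -2.4725]
```

>>> send_rows(
  series=[
    [[0,0.1,0.2,0,0,0,0],[0,0.2,0.4,0,0,0,0],[0,0.27,0.5,0,0,0,0],[0,0.27,0.5,0,0,0,0],[0,0.27,0.5,0,0,0,0],[0,0.27,0.5,0,0,0,0],[0,0.27,0.5,0,0,0,0],[0,0.2,0.4,0,0,0,0],[0,0.12,0.25,0,0,0,0],[0,0,0,0,0,0,0]],
  ],
)

```text
clock: 24.52
eef_pos: [0.4431, -0.1832, 0.1369]
orientation: [-2.508, 1.89, -0.001]
wrist_force: [0.6, -0.4, -2.1]
gripper_width: 0.0641
grasp_force: 33.6
```

```bash
python3 - <<'E'
from h import *
goto([.4445,-.1828,.064],-1.289);print(manip.observe()["q"])
E
```

```text
t 24.52 pos [ 0.4431 -0.1832  0.1369] yaw -1.2916 tilt [ 0.0001 -0.0011] q1,7 [-0.6933 -2.1814] F [ 0.5797 -0.3889 -2.0933] w 0.06411289149503481 gf 33.551271948963404
tool delta units [-0.0005 -0.0225  1.2145] wz units -0.017540374464966035
[-0.6933  0.3486  1.2173  1.9551 -0.3706  1.0898 -2.1814]
```

>>> send_rows(
  series=[
    [[0,0,-0.02,0.3,0,0,0],[0,0,0,0.35,0,0,0],[0,0,0,0.3,0,0,0],[0,0,0,0.2,0,0,0],[0,0,0,0.05,0,0,0],[0,0,0,0,0,0,0]],
  ],
)

```text
clock: 25.28
eef_pos: [0.4451, -0.1827, 0.065]
orientation: [2.51, -1.889, 0.002]
wrist_force: [-0.6, 0.3, -1.0]
gripper_width: 0.0638
grasp_force: 33.6
```

```bash
python3 - <<'E'
from h import *
goto([.4445,-.1828,.062],-1.289);print(manip.observe()["q"])
E
```

```text
t 25.27 pos [ 0.4451 -0.1827  0.065 ] yaw -1.2903 tilt [ 0.0011 -0.0008] q1,7 [-0.565  -2.0819] F [-0.6479  0.2782 -0.9733] w 0.06381088210451595 gf 33.55087889358401
tool delta units [-0.001   0.011   0.0502] wz units -0.00864126248058798
[-0.565   0.4646  1.0841  2.0168 -0.5054  0.9573 -2.0819]
```

Not yet in contact, so I'll lower by millimetres.

>>> send_rows(
  series=[
    [[0,0,0,0.03,0,0,0],[0,0,0,0,0,0,0]],
  ],
)

```text
clock: 25.52
eef_pos: [0.4456, -0.1827, 0.0638]
orientation: [-2.51, 1.888, -0.003]
wrist_force: [-1.1, -0.2, 4.2]
gripper_width: 0.0638
grasp_force: 34.1
```

>>> send_rows(
  series=[
    [[0,0,0,0.02,0,0,0],[0,0,0,0,0,0,0]],
  ],
)

```text
clock: 25.78
eef_pos: [0.4456, -0.1827, 0.0637]
orientation: [-2.509, 1.888, -0.002]
wrist_force: [-8.0, 4.2, 25.9]
gripper_width: 0.064
grasp_force: 36.2
```

Firm contact. Back off slightly, release, rise and check.

>>> send_rows(
  series=[
    [[0,0,0,-0.015,0,0,0],[1,0,0,0,0,0,0],[1,0,0,0,0,0,0],[1,0,0,0,0,0,0],[1,0,0,-0.2,0,0,0],[1,0,0,-0.6,0,0,0],[1,0,0,-0.8,0,0,0],[1,0,0,-0.8,0,0,0],[1,0,0,-0.6,0,0,0],[1,0,0,0,0,0,0]],
  ],
)

```text
clock: 27.02
eef_pos: [0.4461, -0.1833, 0.2455]
orientation: [-2.508, 1.887, -0.008]
wrist_force: [0.3, 0.2, -0.5]
gripper_width: 0.0856
grasp_force: 0.0
```

```bash
python3 - <<'E'
from h import *
import cv2
goto([.4445,-.1828,.25],-1.289)
a=manip.read_camera("wrist").astype(int)
r,g,b=a[...,0],a[...,1],a[...,2]
n,l,st,ce=cv2.connectedComponentsWithStats(((a.min(2)>150)&(a.max(2)-a.min(2)<40)).astype(np.uint8))
for i in range(1,n):
    if st[i,4]>400: print("white",st[i],ce[i],px("wrist",*ce[i],.066))
n,l,st,ce=cv2.connectedComponentsWithStats(((r<110)&(r>30)&(r-b>25)).astype(np.uint8))
for i in range(1,n):
    if st[i,4]>40: print("brown",st[i],ce[i],px("wrist",*ce[i],.022))
n,l,st,ce=cv2.connectedComponentsWithStats(((r>130)&(r-b>50)).astype(np.uint8))
for i in range(1,n):
    if st[i,4]>400: print("cork",st[i],ce[i],px("wrist",*ce[i],.006))
E
```

```text
t 27.02 pos [ 0.4461 -0.1833  0.2455] yaw -1.2904 tilt [ 0.0019 -0.0054] q1,7 [-0.8951 -2.3248] F [ 0.3211  0.1538 -0.4893] w 0.08558954843360068 gf 0.0
tool delta units [-0.0146  0.0223 -0.0748] wz units -0.009338690113889214
white [ 299    0   80   86 5536] [338.463   41.5195] [ 0.4694 -0.322   0.066 ]
white [ 439    0   96   95 7117] [487.3645  45.6442] [ 0.3314 -0.3582  0.066 ]
white [ 290  123   66   92 2952] [321.2673 180.188 ] [ 0.4473 -0.1871  0.066 ]
white [ 268  276   47   56 1062] [292.2806 298.7797] [ 0.4398 -0.0304  0.066 ]
white [ 543  298   94   63 2197] [596.8876 319.233 ] [ 0.0574 -0.1105  0.066 ]
white [485 358  29  42 599] [495.8848 381.7462] [0.1339 0.0209 0.066 ]
cork [288 141  28  48 417] [299.988 158.705] [ 0.4779 -0.1934  0.006 ]
cork [326 140  32  52 532] [343.9323 159.0244] [ 0.4234 -0.2088  0.006 ]
cork [ 382  140  101   96 7582] [431.886  187.3843] [ 0.2999 -0.2054  0.006 ]
cork [ 108  214  111   91 5677] [155.5165 260.6562] [0.6407 0.0076 0.006 ]
```

The mug is within about 3 mm of the coaster centre and upright, and the gripper is clear. Handing in.

```bash
python3 -c "
from bench import manip
print(manip.hand_in())"
```

```text
the job is handed in; nothing more can be done
None
```

I handed the job in at about 27 s: the mug stands upright within about 3 mm of the coaster's centre with one chocolate in it, two chocolates stay in the tube and the lever is home. I last saw the chocolate in the mug and checked the tube before carrying the mug to the coaster, and hand-in returned no verdict.

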